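# Shift the slicer's selector lever to the green slot

### The arm

A 6-joint arm with a two-finger parallel gripper is mounted at the origin on the work surface. World frame = base frame: x ahead of the robot, y to its left, z up, the work surface at z = 0. Lengths are in m, angles in rad, forces in N, time in s.
With the tool pointing down it reaches from about 0.35 to 0.975 m from the base axis. Payload 4.9 kg.
Tool frame: the origin (TCP) lies at the very end of the fingers, on their centre line; the grasp point (between the pads) lies 19 mm behind it; z points along the fingers, y is the line along which they close (so a half turn about z gives the same grasp; the last joint's range is limited). The gripper opens to 85 mm and grips with 20 to 120 N. Pads are 22 mm wide; open, the fingers measure 114 mm over their backs; the gripper's body (76 mm by 85 mm) begins 54 mm behind the grasp point. The pads swing forward as they close: fully open they stand 13 mm farther back than shut.
Start: joints at [-1.438, 0.053, 1.613, -0, 1.476, -0.119], TCP at [0.156, -0.605, 0.231] pointing down, gripper open.
Joint ranges: [-3.01, 3.01], [-1.01, 2.22], [0.06, 2.58], [-1.02, 4.17], [0.09, 2.62], [-3.14, 3.14]. Speed limits (rad/s): [2.57, 2.57, 3.14, 3.14, 3.14, 3.14].

### API

Orientations are given as a unit quaternion [w, x, y, z].
In Python, from plant import manip, vision, order gives the robot as it stands.
- The arm moves only by the tool play_rows, never from a script. Its argument "steps" is a list that holds one entry, the list of rows, each a list of 6 numbers: the shift along the tool's x, y, z in mm, then the turn, a rotation vector about the tool's x, y, z in degrees. A call has 1 to 12 rows; each row is the pose to reach, as a shift and turn from the pose commanded when the call began, along the tool's axes at that moment; what a row does not reach only later rows make up. A row lasts 1/12 s, in which the tool goes at most 41.7 mm and 7.16 degrees, less where a joint would pass 70% of its speed; a pose out of reach is approached as far as the arm can. A call with a gripper value outside its range is refused whole. "claw" is the gripper's target within -1 to 1 (fully open at 1, half-way at 0, shut at -1), set as the call begins (left out, the last holds). The fingers move at their own pace and stop on an object; the grip force is fixed at half the most. Time passes only in rows, so rows that repeat a pose let the fingers close. It gives the time, the measured TCP pose, the force, the opening and the grip force at its end, in the units of the state.
- manip.state(): the state, without advancing time (a new reading comes with each control period).
- vision.grab_frame(name): name is "scene" or "side" or "wrist"; returns (picture, depth): 480x640x3 uint8, blue, green, red; 480x640 float32, m along the optical axis (not along the pixel's ray), 0 where there is no reading.
- vision.camera_info(name): a dict with "K" (3x3 intrinsics, pixels), "eye" and "orientation" of the camera in the world; the wrist camera has in their place "T_tool_cam" (4x4, takes a point from camera to tool coordinates, whose origin is the TCP and whose axes are the flange's). Camera axes: x right, y down, z forward; pixel columns grow to the right and rows downward; lengths in m; the calibration is good to about 2 mm. A picture is of the moment at which its call begins: read the wrist's pose just before it. camera_info takes no time and is no camera call.
- order.job_done(): hands the job in; it is judged then, once.
The state is a dict: "time": time; "joint_pos": joint angles; "joint_vel": joint speeds; "joint_efforts": joint torques, N m; "tool_pos": TCP position; "tool_rot": TCP orientation; "contact_force": force on the tool from outside, world axes, zero at the start; "ft_torque": the same for the moment, N m; "gripper_width": opening from 0.0 (shut) to 1.0 (fully open); "grasp_force": force on a finger pad.
Only numpy, scipy, OpenCV 4.12 (cv2) and the standard library are available. Lean on these libraries where they do the work, as an engineer would, in place of code of your own. Each camera call takes 0.05 s, during which the arm holds its last target. There are 200 camera calls.

### The job

Push the vegetable slicer's selector lever with the fingertips through the slots of its gate - out of its column, across, and fully home into the slot marked by the green disc - without running it into a slot marked with another colour. Only push it, gently and never gripped between the fingers, let it go at the end, and leave the lunchbox, straw holder, mould and tong where they are.

Things in the scene. Friction and masses are not known exactly. Their poses are not given: they have to be found in the camera images.
- gate_centre (a point): Centre of the steel gate plate on the vegetable slicer (white machine fixed to the cart, 220 x 400 mm), on the plate's upper face, level, 90 mm above the cart top. Axes: x along the slots (away from the robot at yaw 0), y across them towards the lever's starting column, z up. Three parallel slot columns run along x at y = +50, 0 and -50 mm; the lever's axis reaches x = +35 or -35 mm.
- cross_slot (a point): Same point and axes as the gate centre: middle of the one cross slot, along y at x = 0, that joins the three columns (a double H). All slots are 18 mm wide and 12 mm deep; the lever's stem has 3 mm play to each side, and the corners where the cross slot meets the columns are rounded by 10 mm.
- chute_top (a point): Centre of the top of the slicer's feed chute, 90 mm across, 250 mm above the cart, at y = -200 mm from the gate centre; below it the slicing head, 136 mm across, rises to 50 mm above the gate plate. The rest of the machine's top is flat.
- lever_grip (a point): Selector lever: black upright handle 22 mm in diameter, white top, on a 12 mm steel stem in the gate. This point is on its axis half-way up the handle, which reaches from 20 to 60 mm above the gate plate (this point 40 mm). It slides level along the slots, cannot be lifted, tipped or turned, needs about 1 to 3 N to push and stays where it is left.
- select (a joint): Lever position across the columns, m: 0 = starting column (y = +50 mm in the gate frame), 0.050 = middle column, 0.100 = far column (y = -50 mm). It can change only in the cross slot.
- shift (a joint): Lever position along the columns, m, in the gate frame's x: 0 = in the middle of the cross slot, +0.035 and -0.035 = stopped at the ends of the column.
- disc_green: Green disc, 28 mm across, 2 mm thick, fixed on the gate plate; origin at the centre of its underside. It marks one slot: in line with a column, 60 mm from the cross slot's middle line, so the lever's axis, fully home, is 25 mm short of it. Colours change places among the four ends of the middle and far columns; the starting column has none.
- disc_red: Red disc, 28 mm across, 2 mm thick, fixed on the gate plate; origin at the centre of its underside. It marks one slot: in line with a column, 60 mm from the cross slot's middle line, so the lever's axis, fully home, is 25 mm short of it. Colours change places among the four ends of the middle and far columns; the starting column has none.
- disc_blue: Blue disc, 28 mm across, 2 mm thick, fixed on the gate plate; origin at the centre of its underside. It marks one slot: in line with a column, 60 mm from the cross slot's middle line, so the lever's axis, fully home, is 25 mm short of it. Colours change places among the four ends of the middle and far columns; the starting column has none.
- disc_yellow: Yellow disc, 28 mm across, 2 mm thick, fixed on the gate plate; origin at the centre of its underside. It marks one slot: in line with a column, 60 mm from the cross slot's middle line, so the lever's axis, fully home, is 25 mm short of it. Colours change places among the four ends of the middle and far columns; the starting column has none.
- lunchbox: Red plastic lunchbox with white clips, 136 x 186 x 62 mm, loose; origin at the centre of its underside. To be left alone.
- straw_holder: Glass holder 66 mm across and 100 mm tall with a bent steel straw in it, up to 165 mm tall, loose; origin at the centre of its underside. To be left alone.
- mould: Orange hard silicone sandwich mould, an open square of 130 x 130 x 30 mm, loose; origin at the centre of its underside. To be left alone.
- tong: Steel serving tong lying flat, 245 x 55 x 18 mm, long along its y, loose; origin at the centre of its underside. To be left alone.

How it is judged:
By the outcome, as a careful person would: the job done as asked, in the order asked, and still so for the second after the job is handed in, with the robot touching nothing.
It also fails if it takes over 42 s, if anything falls off the work surface, if the arm or the gripper's body presses on something with over 40 N, if the wrist force passes 120 N, or if a joint passes its speed limit or range.

## Working session

There is one attempt and no reset: what is moved stays moved. The work goes in short steps, Python scripts to look and compute and a tool call to move; the robot and the scene stay as the last step left them, time stands still between calls to the robot, and variables do not carry over. Pictures are saved under pics/ and viewed, at most 10 in all, crops included, and the job is handed in when it is done.

Besides the shell and the picture viewer there is one more tool, called after ">>>" as name(argument=value, ...) on one line, values as JSON. play_rows: Moves the arm, as the interface text tells. Its arguments: {"type":"object","properties":{"steps":{"type":"array"},"claw":{"type":"number"}},"required":["steps"]}

```bash
mkdir -p pics; cat > h.py <<'E'
import numpy as np, cv2
from scipy.spatial.transform import Rotation as R
from plant import manip, vision, order
def q2R(q): return R.from_quat([q[1],q[2],q[3],q[0]]).as_matrix()
def cam(name, st=None):
    c=vision.camera_info(name); K=np.array(c["K"])
    if "T_tool_cam" in c:
        T=np.eye(4);T[:3,:3]=q2R(st["tool_rot"]);T[:3,3]=st["tool_pos"]; T=T@np.array(c["T_tool_cam"])
        return K,T[:3,:3],T[:3,3]
    o=np.array(c["orientation"],float)
    return K,(q2R(o) if o.size==4 else o.reshape(3,3)),np.array(c["eye"],float)
def onplane(c,uv,z):
    K,Rm,e=c; d=Rm@np.linalg.inv(K)@np.array([uv[0],uv[1],1.]); return e+d*(z-e[2])/d[2]
def proj(c,p):
    K,Rm,e=c; q=K@(Rm.T@(np.asarray(p)-e)); return q[:2]/q[2]
E
python3 - <<'E'
from h import *
st=manip.state(); print(st)
for n in("scene","side","wrist"):
    st=manip.state();im,d=vision.grab_frame(n); cv2.imwrite(f"pics/{n}0.png",im); np.save(f"{n}0.npy",d); print(n,vision.camera_info(n))
E
```

```text
{'time': 0.0, 'joint_pos': array([-1.43801488e+00,  5.33615452e-02,  1.61428471e+00, -1.84186282e-05,
        1.47599303e+00, -1.18961819e-01]), 'joint_vel': array([ 4.97055449e-04, -8.70888991e-05,  1.33268294e-03, -6.30429290e-04,
        9.36351045e-04,  2.09621109e-03]), 'joint_efforts': array([-8.69352880e-05, -3.93684554e+01, -3.70174885e+01, -1.04177227e-04,
        6.97415555e-03,  2.27923852e-05]), 'tool_pos': array([ 0.15561906, -0.60467834,  0.23006566]), 'tool_rot': array([-1.02322807e-03,  9.92087990e-01,  1.25540327e-01, -1.62377113e-05]), 'contact_force': array([ 0.09259829,  0.22147031, -0.43377387]), 'ft_torque': array([ 0.02355742, -0.00086727,  0.01440092]), 'grasp_force': 0.0, 'gripper_width': 1.0005670638882278}
scene {'K': array([[527.33091646,   0.        , 316.92115746],
       [  0.        , 527.33091646, 246.52987849],
       [  0.        ,   0.        ,   1.        ]]), 'eye': array([1.12097468, 0.76789921, 0.73208026]), 'orientation': array([-0.1275147 ,  0.25113194,  0.83567322, -0.47151143])}
side {'K': array([[558.35364095,   0.        , 321.91098088],
       [  0.        , 558.35364095, 233.55068878],
       [  0.        ,   0.        ,   1.        ]]), 'eye': array([0.42772789, 0.75195059, 0.98566446]), 'orientation': array([ 0.04135559, -0.10262408,  0.92509541, -0.36325816])}
wrist {'K': array([[428.64781109,   0.        , 314.41798507],
       [  0.        , 428.64781109, 237.69230153],
       [  0.        ,   0.        ,   1.        ]]), 'T_tool_cam': array([[ 8.48062305e-04, -9.63238453e-01, -2.68646539e-01,
         6.77464779e-02],
       [ 9.99999473e-01,  9.72349982e-04, -3.29589337e-04,
        -1.14335773e-03],
       [ 5.78691580e-04, -2.68646118e-01,  9.63238770e-01,
        -1.42305486e-01],
       [ 0.00000000e+00,  0.00000000e+00,  0.00000000e+00,
         1.00000000e+00]])}
```

View pics/scene0.png

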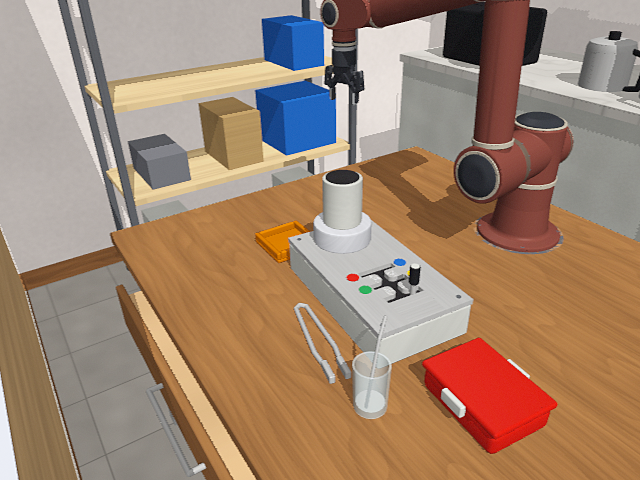

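View pics/side0.png

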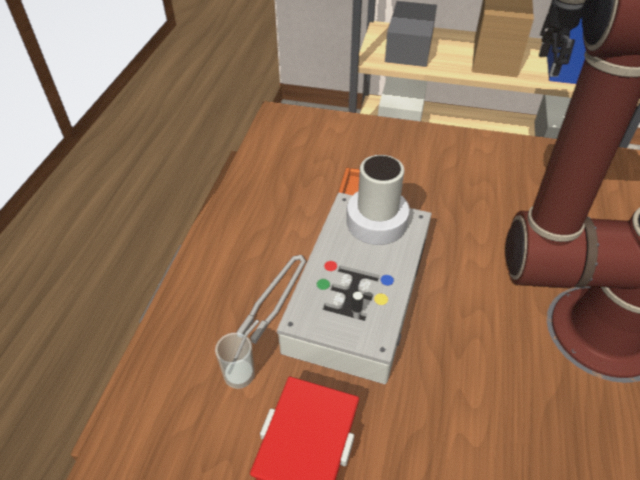

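Scene view: red (352,277), green (365,290) and blue (400,262), with yellow hidden behind the lever (415,272). Side view: red (330,266), green (323,284), blue (387,280), yellow (381,299), lever top (358,296). Next I compute the positions.

```bash
cat > m.py <<'E'
from h import *
def discs(im,c,box,z=0.092):
    hsv=cv2.cvtColor(im,cv2.COLOR_BGR2HSV);out={}
    m0=np.zeros(im.shape[:2],np.uint8);m0[box[1]:box[3],box[0]:box[2]]=255
    for n,(a,b) in dict(green=(45,85),red=(-8,8),blue=(100,130),yellow=(22,35)).items():
        h=hsv[...,0].astype(int);h[h>170]-=180
        m=((h>=a)&(h<=b)&(hsv[...,1]>130)&(hsv[...,2]>70)).astype(np.uint8)*255&m0
        k,l,s,ct=cv2.connectedComponentsWithStats(m)
        if k>1:
            i=1+np.argmax(s[1:,4]);out[n]=(onplane(c,ct[i],z),ct[i],s[i,4])
    return out
E
python3 - <<'E'
from m import *
D={}
for n,box in(("scene",(330,250,440,310)),("side",(310,250,410,320))):
    im=cv2.imread(f"pics/{n}0.png");c=cam(n);r=discs(im,c,box);D[n]=r
    for k,v in r.items():print(n,k,v[0].round(4),v[1].round(1),v[2])
im=cv2.imread("pics/side0.png");c=cam("side")
crop=im[180:390,220:440];cv2.imwrite("pics/c1.png",cv2.resize(crop,None,fx=2.8,fy=2.8,interpolation=cv2.INTER_CUBIC))
# frame
r=D["side"]; P={k:r[k][0][:2] for k in r}
ctr=sum(P.values())/4
ex=(P['green']-P['yellow'])+(P['red']-P['blue']);yaw=np.arctan2(ex[1],ex[0]);print("ctr(-25)",ctr,"yaw deg",np.degrees(yaw))
ex=np.array([np.cos(yaw),np.sin(yaw)]);ey=np.array([-ex[1],ex[0]])
g=ctr+25e-3*ey;print("gate",g)
for k in P:print(k,((P[k]-g)@ex).round(4),((P[k]-g)@ey).round(4))
for n in("scene","side"):
    c=cam(n)
    for s in(-.035,0,.035):
        q=g+ex*s+ey*.05;print(n,s,proj(c,[*q,.15]).round(1))
E
```

```text
scene green [0.58   0.0785 0.092 ] [364.9 289.4] 77
scene red [0.5751 0.0284 0.092 ] [352.4 277. ] 73
scene blue [0.4558 0.0396 0.092 ] [399.4 261.8] 66
scene yellow [0.4666 0.0819 0.092 ] [408.4 272.3] 10
side green [0.5841 0.0837 0.092 ] [320. 286.] 1
side red [0.575  0.0271 0.092 ] [330.4 265.6] 89
side blue [0.4554 0.0385 0.092 ] [386.9 279.7] 82
side yellow [0.4605 0.0883 0.092 ] [380.6 298.8] 96
ctr(-25) [0.51874681 0.05937858] yaw deg -3.775474546347346
gate [0.52039297 0.08432433]
green 0.0636 0.0035
red 0.0582 -0.0535
blue -0.0619 -0.05
yellow -0.06 0.0
scene -0.035 [420.2 264.5]
scene 0 [405.9 269.6]
scene 0.035 [391.3 274.8]
side -0.035 [363.9 298. ]
side 0 [345.5 293.7]
side 0.035 [327.4 289.5]
```

View pics/c1.png

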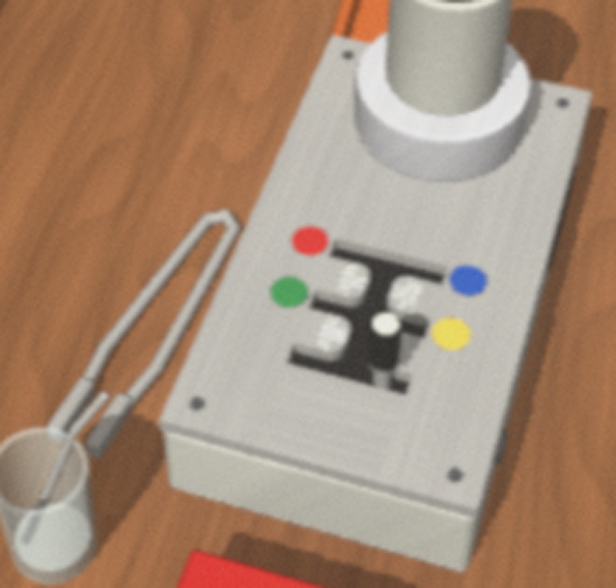

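```bash
cat >> h.py <<'E'
YAW=np.radians(-5.5); EX=np.array([np.cos(YAW),np.sin(YAW)]); EY=np.array([-EX[1],EX[0]]); G=np.array([.5202,.0836])
def world(x,y,z): return np.array([*(G+EX*x+EY*y),z])
def gate(p): d=np.asarray(p)[:2]-G; return np.array([d@EX,d@EY])
def delta(p,st):
    Rt=q2R(st["tool_rot"]); Rd=np.column_stack([[*EX,0],[*(-EY),0],[0,0,-1]])
    return (Rt.T@(p-np.array(st["tool_pos"]))*1000).round(1), np.degrees(R.from_matrix(Rt.T@Rd).as_rotvec()).round(2)
E
python3 - <<'E'
from h import *
for n,uv in(("side",(357.9,295.4)),("scene",(415.5,264.5))): print(n,gate(onplane(cam(n),uv,.15)))
st=manip.state()
print(delta(world(-.09,.05,.33),st))
E
```

```text
side [-0.0242291   0.04731094]
scene [-0.02836744  0.04515106]
(array([ 457. , -653.7,  -98.5]), array([-9.000e-02,  1.000e-02,  1.993e+01]))
```

>>> play_rows(claw=-1, steps=[[[0,0,-30,0,0,0],[0,0,-65,0,0,0],[10,-15,-90,0,0,0],[28,-40,-98,0,0,2],[50,-71,-98,0,0,4],[72,-103,-98,0,0,6],[94,-135,-98,0,0,8],[116,-167,-98,0,0,10],[138,-198,-98,0,0,12],[160,-230,-98,0,0,14],[182,-262,-98,0,0,16],[204,-292,-98,0,0,18]]])

```text
time: 1.15
tool_pos: [0.2806, -0.2697, 0.329]
tool_rot: [-0.0, 0.999, -0.032, 0.0]
contact_force: [1.0, 0.1, 0.4]
gripper_width: 0.001
grasp_force: 0.0
```

>>> play_rows(steps=[[[22,-31,0,0,0,0.5],[44,-63,0,0,0,1],[66,-94,0,0,0,1.5],[88,-126,0,0,0,2],[110,-157,0,0,0,2],[132,-189,0,0,0,2],[154,-220,0,0,0,2],[176,-252,0,0,0,2],[198,-283,0,0,0,2],[220,-315,0,0,0,2],[238,-340,0,0,0,2],[250,-358,0,0,0,2]]])

```text
time: 2.15
tool_pos: [0.5533, 0.0726, 0.3284]
tool_rot: [-0.0, 0.999, -0.047, -0.001]
contact_force: [0.2, -0.1, 0.7]
gripper_width: 0.004
grasp_force: 0.0
```

```bash
python3 - <<'E'
from m import *
st=manip.state();print(st["time"],st["tool_pos"],st["contact_force"],st["gripper_width"],st["joint_vel"].round(3))
im,d=vision.grab_frame("wrist");cv2.imwrite("pics/w1.png",im);np.save("w1.npy",d)
c=cam("wrist",st)
for k,v in discs(im,c,(0,0,640,480)).items():print(k,v[0].round(4),gate(v[0]).round(4),v[1].round(1),v[2])
print(delta(world(-.09,.05,.2),st))
E
```

```text
2.15 [0.55332564 0.07260608 0.32840514] [ 0.21653387 -0.10516959  0.68101199] 0.0036369743248316866 [ 0.361  0.418 -0.377 -0.016 -0.037  0.363]
green [0.5805 0.078  0.092 ] [0.0605 0.0002] [306.8 166.1] 622
red [0.5479 0.3041 0.092 ] [0.0065 0.2222] [ 63.2 225.5] 16799
blue [0.4569 0.0394 0.092 ] [-0.0588 -0.0501] [360.  292.6] 529
yellow [0.4687 0.0877 0.092 ] [-0.0517 -0.0009] [308.3 285.6] 169
(array([-123.8,  -57.8,  128.6]), array([-0.02,  0.07,  0.06]))
```

View pics/w1.png

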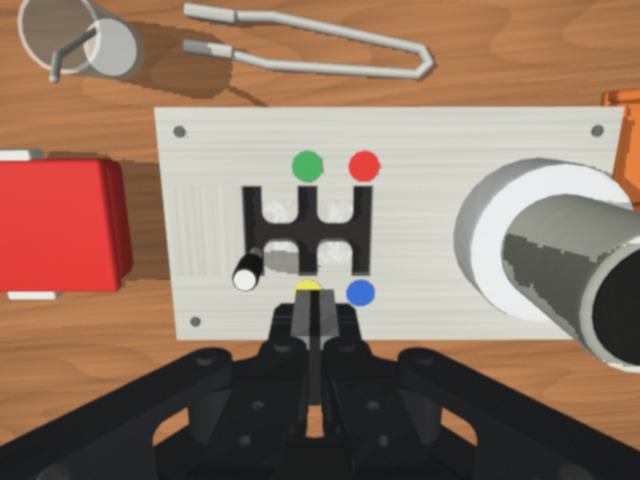

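Discs agree with the gate frame: green is at (60,0) mm, the + end of the middle column. The lever's white top is at pixel (245,279).

>>> play_rows(steps=[[[-20,-10,0,0,0,0],[-45,-20,0,0,0,0],[-70,-30,10,0,0,0],[-95,-42,30,0,0,0],[-115,-52,55,0,0,0],[-124,-58,80,0,0,0],[-124,-58,105,0,0,0],[-124,-58,122,0,0,0],[-124,-58,128,0,0,0],[-124,-58,128,0,0,0],[-124,-58,128,0,0,0]]])

```text
time: 3.12
tool_pos: [0.4349, 0.1397, 0.2019]
tool_rot: [-0.0, 0.999, -0.049, 0.0]
contact_force: [-0.1, 0.2, 0.2]
gripper_width: -0.0
grasp_force: 0.0
```

```bash
cat > look.py <<'E'
import sys
from m import *
st=manip.state();print(st["time"],"tcp",gate(st["tool_pos"]).round(4),st["tool_pos"][2].round(4),"F",st["contact_force"].round(2))
im,d=vision.grab_frame("wrist");c=cam("wrist",st);cv2.imwrite(f"pics/{sys.argv[1]}.png",im)
for k,v in discs(im,c,(0,0,640,480)).items():print(k,gate(v[0]).round(4),v[1].round(1),v[2])
# white top: points from depth at z~.15 near the gate
K,Rm,e=c;u,v=np.meshgrid(np.arange(640),np.arange(480))
P=e+(np.stack([(u-K[0,2])/K[0,0],(v-K[1,2])/K[1,1],np.ones_like(u)],-1)*d[...,None])@Rm.T
gx=(P[...,:2]-G)@EX;gy=(P[...,:2]-G)@EY
m=((abs(P[...,2]-.15)<.006)&(abs(gx)<.06)&(abs(gy)<.08)&(d>0)&(im.min(2)>130)).astype(np.uint8)
k,l,s,ct=cv2.connectedComponentsWithStats(m)
for i in range(1,k):
    if s[i,4]>30:print("top",ct[i].round(1),s[i,4],gate(onplane(c,ct[i],.15)).round(4))
if len(sys.argv)>2:
    x,y,z=map(float,sys.argv[2:5]);print("delta",*delta(world(x,y,z),st))
E
python3 look.py w2 -.075 .05 .122
```

```text
3.1167 tcp [-0.0903  0.0477] 0.2019 F [-0.15  0.19  0.18]
red [-0.0128  0.1944] [54.5 99.5] 21445
blue [-0.0591 -0.0497] [481.5 181.6] 1551
yellow [-0.0592 -0.    ] [397.1 181.9] 1521
top [312.7 118.4] 1329 [-0.0231  0.0494]
delta [15.3 -2.3 79.9] [-0.01 -0.02 -0.09]
```

View pics/w2.png

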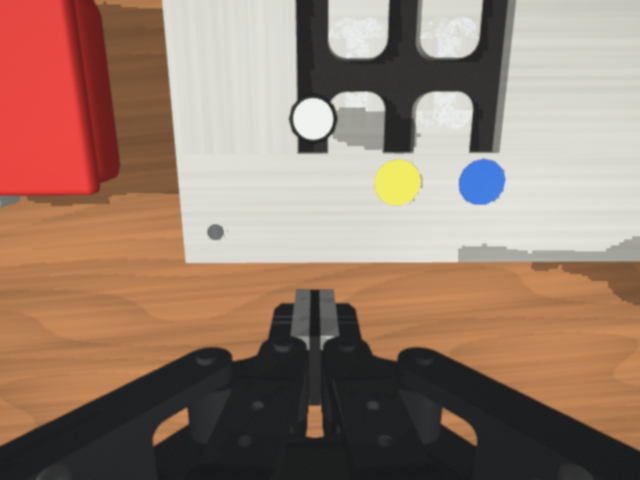

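Lever top at pixel (313,118), i.e. gate (-23,+49) mm, with the fingers behind it and the column clear. I go down behind it.

>>> play_rows(steps=[[[4,-1,15,0,0,0],[8,-2,35,0,0,0],[12,-2,55,0,0,0],[15,-2,70,0,0,0],[15,-2,78,0,0,0],[15,-2,80,0,0,0],[18,-2,80,0,0,0],[23,-2,80,0,0,0],[28,-2,80,0,0,0],[32,-2,80,0,0,0],[36,-2,80,0,0,0],[40,-2,80,0,0,0]]])

```text
time: 4.17
tool_pos: [0.4754, 0.1379, 0.1219]
tool_rot: [-0.0, 0.999, -0.049, 0.0]
contact_force: [-0.5, 0.6, -0.9]
gripper_width: -0.001
grasp_force: 0.0
```

>>> play_rows(steps=[[[3,0,0,0,0,0],[6,0,0,0,0,0],[9,0,0,0,0,0],[12,0,0,0,0,0],[15,0,0,0,0,0],[18,0,0,0,0,0],[20,0,0,0,0,0],[22,0,0,0,0,0],[24,0,0,0,0,0],[24,0,0,0,0,0],[24,0,0,0,0,0]]])

```text
time: 5.08
tool_pos: [0.4987, 0.1355, 0.1212]
tool_rot: [0.0, 0.999, -0.049, 0.0]
contact_force: [0.3, -0.2, -0.3]
gripper_width: -0.002
grasp_force: 0.0
```

```bash
python3 look.py w3
```

```text
5.0833 tcp [-0.0264  0.0496] 0.1212 F [ 0.35 -0.23 -0.26]
green [0.0606 0.0004] [448.9  63.6] 4123
red [0.0027 0.1662] [ 32.3 215.2] 16330
blue [-0.0585 -0.0496] [538.5 348.7] 2468
yellow [-0.0539 -0.0009] [430.3 339.5] 1411
top [318.9 286.4] 2779 [-0.0051  0.0493]
```

>>> play_rows(steps=[[[2,0,0,0,0,0],[4,0,0,0,0,0],[6,0,0,0,0,0],[6,0,0,0,0,0],[6,0,0,0,0,0],[6,0,0,0,0,0]]])

```text
time: 5.63
tool_pos: [0.5047, 0.135, 0.1213]
tool_rot: [0.0, 0.999, -0.049, 0.0]
contact_force: [-0.5, -0.2, -0.1]
gripper_width: 0.004
grasp_force: 0.0
```

```bash
python3 look.py w4
```

```text
5.6333 tcp [-0.0204  0.0496] 0.1213 F [-0.47 -0.22 -0.14]
green [0.0606 0.0004] [447.5  80.6] 3993
red [0.0044 0.1667] [ 33.  225.4] 16670
blue [-0.0585 -0.0497] [536.6 360.4] 2413
yellow [-0.0508 -0.002 ] [432.2 345.2] 689
top [318.9 286.6] 2783 [0.0008 0.0493]
```

>>> play_rows(steps=[[[-6,0,0,0,0,0],[-18,0,0,0,0,0],[-30,0,0,0,0,0],[-30,-15,0,0,0,0],[-30,-32,0,0,0,0],[-30,-45,0,0,0,0],[-28,-50,0,0,0,0],[-12,-50,0,0,0,0],[5,-50,0,0,0,0],[17,-50,0,0,0,0],[21,-48,0,0,0,0],[21,-44,0,0,0,0]]])

```text
time: 6.68
tool_pos: [0.5302, 0.1765, 0.1213]
tool_rot: [0.0, 0.999, -0.049, -0.0]
contact_force: [0.1, -0.2, -0.9]
gripper_width: 0.001
grasp_force: 0.0
```

>>> play_rows(steps=[[[0,3,0,0,0,0],[0,6,0,0,0,0],[0,9,0,0,0,0],[0,12,0,0,0,0],[0,15,0,0,0,0],[0,18,0,0,0,0],[0,21,0,0,0,0],[0,24,0,0,0,0],[0,27,0,0,0,0],[0,30,0,0,0,0],[0,30,0,0,0,0],[0,30,0,0,0,0]]])

```text
time: 7.68
tool_pos: [0.5267, 0.1466, 0.1213]
tool_rot: [0.0, 0.999, -0.049, 0.0]
contact_force: [0.2, -0.4, 0.3]
gripper_width: 0.002
grasp_force: 0.0
```

```bash
python3 look.py w5
```

```text
7.6833 tcp [0.0004 0.0633] 0.1213 F [ 0.18 -0.35  0.29]
green [0.0607 0.0005] [477.8 136.9] 3590
red [0.0105 0.1774] [ 46.  259.4] 23346
blue [-0.0559 -0.0507] [562.8 395.3] 1714
yellow [-0.0681  0.0006] [449.8 417.8] 294
top [396.3 341.8] 1147 [0.0042 0.0401]
```

>>> play_rows(steps=[[[0,4,0,0,0,0],[0,8,0,0,0,0],[0,12,0,0,0,0],[0,16,0,0,0,0],[0,20,0,0,0,0],[0,24,0,0,0,0],[0,27,0,0,0,0],[0,30,0,0,0,0],[0,32,0,0,0,0],[0,34,0,0,0,0],[0,34,0,0,0,0],[0,34,0,0,0,0]]])

```text
time: 8.73
tool_pos: [0.5232, 0.1128, 0.1212]
tool_rot: [0.0, 0.999, -0.049, -0.0]
contact_force: [-0.3, 0.7, 0.6]
gripper_width: 0.003
grasp_force: 0.0
```

```bash
python3 look.py w6
```

```text
8.7333 tcp [0.0002 0.0293] 0.1212 F [-0.25  0.66  0.62]
green [0.0607 0.0003] [391.4 136.5] 3590
red [0.0086 0.1546] [ 20.4 263.1] 9316
blue [-0.0484 -0.055 ] [500.5 380.8] 147
top [396.5 341.4] 1197 [0.0042 0.0061]
```

View pics/w6.png

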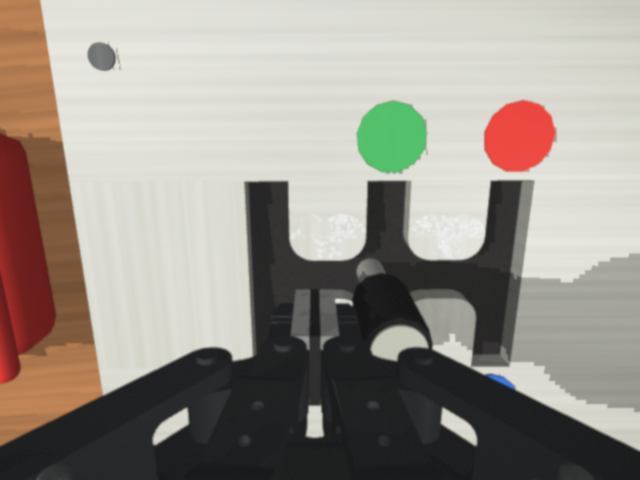

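Stem shows at (371,268) against the middle column at (388,220), so the lever is about 6 mm short. I push 5 mm more, back off, and check.

>>> play_rows(steps=[[[0,2,0,0,0,0],[0,4,0,0,0,0],[0,5,0,0,0,0],[0,5,0,0,0,0],[0,5,0,0,0,0],[0,0,0,0,0,0],[0,-10,0,0,0,0],[-12,-14,0,0,0,0],[-30,-14,0,0,0,0],[-48,-14,0,0,0,0],[-50,-14,0,0,0,0],[-50,-14,0,0,0,0]]])

```text
time: 9.78
tool_pos: [0.4741, 0.1325, 0.1212]
tool_rot: [0.0, 0.999, -0.048, 0.0]
contact_force: [0.6, 0.6, 0.3]
gripper_width: -0.0
grasp_force: 0.0
```

```bash
python3 look.py w7 -.05 0 .121
```

```text
9.7833 tcp [-0.0506  0.0442] 0.1212 F [0.57 0.63 0.31]
green [0.0534 0.0004] [438.3  13.3] 1778
red [-0.0047  0.1607] [ 25.1 173.7] 12487
blue [-0.0586 -0.0496] [533.8 299.2] 2733
yellow [-0.0588 -0.    ] [419.  299.6] 2751
top [483.4 179.5] 3434 [0.0011 0.0005]
delta [ 0.6 44.2  0.2] [ 0.   -0.01 -0.  ]
```

Lever sits at (1,0) mm, the middle crossing. Now behind it, then push +x home.

>>> play_rows(steps=[[[0,12,0,0,0,0],[0,28,0,0,0,0],[0,40,0,0,0,0],[0,44,0,0,0,0],[6,44,0,0,0,0],[14,44,0,0,0,0],[20,44,0,0,0,0],[25,44,0,0,0,0],[29,44,0,0,0,0],[33,44,0,0,0,0],[37,44,0,0,0,0],[41,44,0,0,0,0]]])

```text
time: 10.83
tool_pos: [0.5117, 0.0844, 0.1212]
tool_rot: [-0.0, 0.999, -0.048, -0.0]
contact_force: [-1.7, 1.0, 1.3]
gripper_width: 0.002
grasp_force: 0.8
```

>>> play_rows(steps=[[[4,0,0,0,0,0],[8,0,0,0,0,0],[12,0,0,0,0,0],[15,0,0,0,0,0],[18,0,0,0,0,0],[20,0,0,0,0,0],[21,0,0,0,0,0],[22,0,0,0,0,0],[22,0,0,0,0,0],[22,0,0,0,0,0]]])

```text
time: 11.67
tool_pos: [0.5335, 0.0818, 0.1213]
tool_rot: [0.0, 0.999, -0.049, 0.0]
contact_force: [-1.0, 0.6, -0.9]
gripper_width: -0.0
grasp_force: 0.2
```

```bash
python3 look.py w8
```

```text
11.6667 tcp [ 0.0134 -0.0005] 0.1213 F [-1.05  0.56 -0.86]
green [0.0607 0.    ] [315.4 170.4] 3366
red [ 0.0609 -0.0496] [440.1 169.9] 3561
blue [-0.0552 -0.0607] [444.4 417.9] 154
yellow [-0.0575  0.0005] [314.4 422.2] 560
top [313.5 287. ] 2756 [0.0345 0.0007]
```

>>> play_rows(steps=[[[0.5,0,0,0,0,0],[1,0,0,0,0,0],[1.5,0,0,0,0,0],[1.5,0,0,0,0,0],[1.5,0,0,0,0,0],[1.5,0,0,0,0,0]]])

```text
time: 12.22
tool_pos: [0.5345, 0.0818, 0.1212]
tool_rot: [0.0, 0.999, -0.049, -0.001]
contact_force: [-4.0, -0.4, 1.8]
gripper_width: -0.002
grasp_force: 2.1
```

>>> play_rows(steps=[[[0.4,0,0,0,0,0],[0.8,0,0,0,0,0],[0.8,0,0,0,0,0],[0.8,0,0,0,0,0]]])

```text
time: 12.55
tool_pos: [0.5347, 0.0818, 0.1212]
tool_rot: [0.0, 0.999, -0.049, -0.001]
contact_force: [-6.8, -0.9, 2.3]
gripper_width: 0.0
grasp_force: 3.5
```

Force rises while the tip no longer advances, so the lever is at its end stop. I back off and lift.

>>> play_rows(steps=[[[-2,0,0,0,0,0],[-8,0,0,0,0,0],[-18,0,0,0,0,0],[-32,0,0,0,0,0],[-45,0,-5,0,0,0],[-52,0,-20,0,0,0],[-55,0,-40,0,0,0],[-55,0,-65,0,0,0],[-55,0,-85,0,0,0],[-55,0,-90,0,0,0],[-55,0,-90,0,0,0],[-55,0,-90,0,0,0]]])

```text
time: 13.55
tool_pos: [0.4805, 0.0871, 0.2105]
tool_rot: [-0.0, 0.999, -0.049, -0.0]
contact_force: [0.0, -0.3, -1.0]
gripper_width: -0.002
grasp_force: 0.0
```

```bash
python3 look.py w9
```

```text
13.55 tcp [-0.0398 -0.0003] 0.2105 F [ 0.01 -0.35 -0.96]
green [0.061  0.0001] [315.5  56.6] 1634
red [-0.0022  0.1724] [ 30.7 169.2] 11851
blue [-0.0589 -0.05  ] [393.8 258.2] 1246
yellow [-0.059  -0.0003] [316.1 258.4] 1239
top [314.1  99.8] 1236 [0.0355 0.0008]
```

View pics/w9.png

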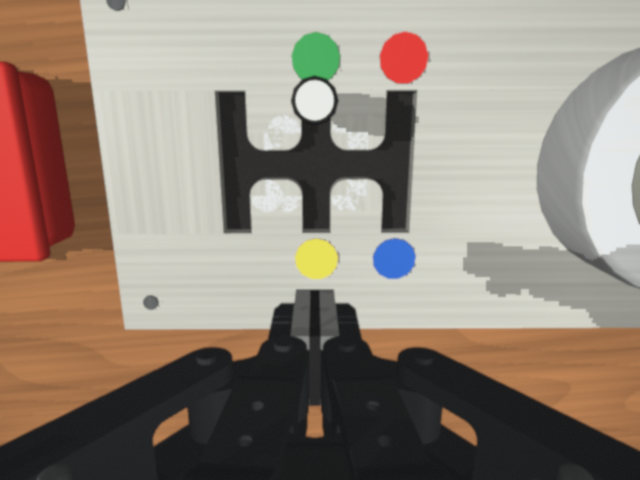

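The lever top is at (314,100), just below the green disc at (315,57). It is 25 mm short of the disc, so it is fully home, and the gripper is clear.

```bash
python3 -c "
from plant import order
print(order.job_done())"
```

```text
the job is handed in; nothing more can be done
None
```

The lever is fully home in the green slot, pushed only with shut fingertips and released. The job was handed in at about 13.6 s; the lunchbox, straw holder, mould and tong were not touched.

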